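# Sweep the loose bottle caps into the rinse basin

## Task

Three loose blue screw caps lie on the drainer deck of the steel rinse station. With your fingers, sweep all three across the deck and over its open edge so that they drop into the basin; only push them, do not pick any of them up. Leave the jar, the vial and the vial rack on the deck standing where they are.

Things in the scene. Friction and masses are not known exactly. Their poses are not given: they have to be found in the camera images.
- station: fixed steel rinse station, yaw up to 15 deg: flat raised drainer deck joined to a sunken basin. Origin on the bench under the deck's centre, z up. Deck 260 mm along x, 300 along y (-150 to 150), top 60 mm above the bench; a lip 6 mm thick, 10 high runs round its two x sides and its y = +150 side. The edge at y = -150 is open, with no lip, and drops straight into the basin
- basin (a point): centre of the basin's inner floor, 225 mm from the station's origin towards its -y, 6 mm above the bench; axes as the station's. Inner space 248 mm along x, 150 along y, from the deck's open edge (75 mm towards +y) to the far wall; the three outer walls rise to 70 mm above the bench
- cap_a: a loose blue screw cap off a laboratory bottle, a ribbed disc 41 mm in diameter and 26 mm high, about 20 g, lying flat on the drainer deck; origin at its centre (13 mm above the deck), z up at the start. The three caps are alike.
- cap_b: a loose blue screw cap off a laboratory bottle, a ribbed disc 41 mm in diameter and 26 mm high, about 20 g, lying flat on the drainer deck; origin at its centre (13 mm above the deck), z up at the start. The three caps are alike.
- cap_c: a loose blue screw cap off a laboratory bottle, a ribbed disc 41 mm in diameter and 26 mm high, about 20 g, lying flat on the drainer deck; origin at its centre (13 mm above the deck), z up at the start. The three caps are alike.
- jar: closed amber jar with its own blue lid and a paper label, 44 mm in diameter, 60 mm tall, stands in one back corner of the deck; origin at the centre of its underside
- vial: closed amber glass vial with an aluminium crimp top, 23 mm in diameter, 52 mm tall, stands on the deck in the middle near its open edge; origin at the centre of its underside
- rack: small blue vial rack holding five little vials, 58 mm (its x) by 42 mm (its y), 44 mm tall over the vials, in the other back corner of the deck; origin at the centre of its underside

How it is judged:
By the outcome, as a careful person would: the job done as asked, in the order asked, and still so for the second after the job is handed in, with the robot touching nothing.
It also fails if it takes over 58 s, if anything falls off the work surface, if the arm or the gripper's body presses on something with over 40 N, if the wrist force passes 120 N, or if a joint passes its speed limit or range.

## Robot

A 6-joint arm with a two-finger parallel gripper is mounted at the origin on the work surface. World frame = base frame: x ahead of the robot, y to its left, z up, the work surface at z = 0. Lengths are in m, angles in rad, forces in N, time in s.
With the tool pointing down it reaches from about 0.25 to 0.725 m from the base axis. Payload 4 kg.
Tool frame: the origin (TCP) lies on the centre line of the jaws, within the pads' length; the fingertips stand 22 mm ahead of it and the grasp point (between the pads) lies 3 mm ahead of it; z points along the fingers, y is the line along which they close (so a half turn about z gives the same grasp; the last joint's range is limited). The gripper opens to 85 mm and grips with 20 to 120 N. Pads are 22 mm wide; open, the fingers measure 114 mm over their backs; the gripper's body (76 mm by 85 mm) begins 54 mm behind the grasp point. The pads swing forward as they close: fully open they stand 13 mm farther back than shut.
Start: joints at [1.344, 0.241, 0.005, 1.335, 0, 1.571], TCP at [0.112, 0.487, 0.253] pointing down, gripper open.
Joint ranges: [-2.72, 2.72], [-1.05, 1.87], [-1.09, 1.28], [-1.99, 2.15], [-1.42, 1.44], [-3.14, 3.14]. Speed limits (rad/s): [2.79, 2.79, 3.14, 3.14, 3.14, 3.14].

## Interface

Orientations are given as a unit quaternion [x, y, z, w].
In Python, from workcell import bot gives the robot as it stands.
- The arm moves only by the shell command python3 -m inch 'ROWS'. ROWS is JSON, one flat list of numbers, 7 for each row, row after row: the shift along the world's x, y, z in mm, then the turn, a rotation vector about the world's x, y, z in rad, then the opening in per cent of the stroke, from 0 (shut) to 100 (fully open). A call has 1 to 8 rows; each row is the pose to reach, as a shift and turn from the pose commanded when the call began; what a row does not reach only later rows make up. A row lasts 1/12 s, in which the tool goes at most 41.7 mm and 7.16 degrees, less where a joint would pass 70% of its speed; a pose out of reach is approached as far as the arm can. A call with a gripper value outside its range is refused whole. The fingers move at their own pace and stop on an object; the grip force is fixed at half the most. Time passes only in rows, so rows that repeat a pose let the fingers close. It gives the time, the measured TCP pose, the force, the opening and the grip force at its end, in the units of the state.
- bot.get_obs(): the state, without advancing time (a new reading comes with each control period).
- bot.camera(name): name is "scene" or "top" or "wrist"; returns the picture (480x640x3 uint8, blue, green, red); there is no depth.
- bot.camera_info(name): a dict with "intrinsics" (3x3 intrinsics, pixels), "camera_from_world" (4x4, takes a point from world to camera coordinates); the wrist camera has in their place "hand_eye" (4x4, takes a point from camera to tool coordinates, whose origin is the TCP and whose axes are the flange's). Camera axes: x right, y down, z forward; pixel columns grow to the right and rows downward; lengths in m; the calibration is good to about 2 mm. The wrist camera is an equidistant fisheye: a pixel r from the principal point sees the ray r / f radians off the axis. A picture is of the moment at which its call begins: read the wrist's pose just before it. camera_info takes no time and is no camera call.
- bot.job_done(): hands the job in; it is judged then, once.
Trained networks look in the newest picture that a camera, given by its name, has taken for a name from the list of things; names that differ only in an ending like _2 or _b are one class to them, and where a whole thing is asked for, a point or a joint stands for the part that bears it (a point fixed in the world has none). Each returns a list of dicts, best first, with "confidence" (0 to 1); they miss things now and then, are a little off and sometimes report something else, mostly with a low value. They report only what shows in the picture. A call takes as long as a camera call.
- bot.silhouettes(camera, target): "mask" (480x640 bool, what is visible of it) and "uv" ([column, row] in pixels, amid what is visible of it).
- bot.spot_point(camera, target): "uv" ([column, row] in pixels: a listed point, or the origin of a listed thing).
The state is a dict: "clock": time; "joint_pos": joint angles; "joint_vel": joint speeds; "tau": joint torques, N m; "eef_pos": TCP position; "tool_rot": TCP orientation; "ft_force": force on the tool from outside, world axes, zero at the start; "ft_torque": the same for the moment, N m; "grip_width": finger opening in m; "grasp_force": force on a finger pad.
Only numpy, scipy, OpenCV 4.12 (cv2) and the standard library are available. Lean on these libraries where they do the work, as an engineer would, in place of code of your own. Each camera call takes 0.05 s, during which the arm holds its last target. There are 200 camera calls.

## Working session

There is one attempt and no reset: what is moved stays moved. The work goes in short steps, Python scripts to look and compute and a shell command to move; the robot and the scene stay as the last step left them, time stands still between calls to the robot, and variables do not carry over. Pictures are saved under pics/ and viewed, at most 10 in all, crops included, and the job is handed in when it is done.

```bash
mkdir -p pics
cat > h.py <<'E'
import numpy as np, cv2
from workcell import bot
def px2w(cam,uv,z):
    i=bot.camera_info(cam);K=np.array(i["intrinsics"]);T=np.array(i["camera_from_world"])
    R,t=T[:3,:3],T[:3,3];c=-R.T@t
    d=R.T@np.linalg.solve(K,[uv[0],uv[1],1]);return c+d*(z-c[2])/d[2]
E
python3 - <<'E'
from h import *
for c in("top","scene"):
    cv2.imwrite(f"pics/{c}0.png",bot.camera(c))
    for n,z in(("cap_a",.073),("jar",.06),("vial",.06),("rack",.06),("station",0),("basin",.006)):
        for r in bot.spot_point(c,n)[:5]:
            if r["confidence"]>.2: print(c,n,round(r["confidence"],2),np.round(r["uv"]),np.round(px2w(c,r["uv"],z),3))
E
```

```text
top cap_a 0.95 [338. 285.] [0.485 0.017 0.073]
top cap_a 0.89 [271. 188.] [0.64  0.118 0.073]
top cap_a 0.6 [260. 251.] [0.542 0.137 0.073]
top jar 0.74 [209. 207.] [0.614 0.219 0.06 ]
top vial 0.65 [358. 227.] [ 0.577 -0.019  0.06 ]
top rack 0.6 [240. 313.] [0.444 0.172 0.06 ]
top rack 0.31 [421. 204.] [ 0.612 -0.12   0.06 ]
top station 0.63 [295. 241.] [0.558 0.086 0.   ]
top basin 0.95 [421. 207.] [ 0.61  -0.129  0.006]
scene cap_a 0.95 [379. 274.] [0.634 0.121 0.073]
scene cap_a 0.71 [320. 214.] [0.494 0.017 0.073]
scene jar 0.74 [458. 285.] [0.617 0.222 0.06 ]
scene vial 0.86 [284. 243.] [ 0.569 -0.021  0.06 ]
scene rack 0.59 [428. 219.] [0.445 0.182 0.06 ]
scene station 0.84 [357. 279.] [0.549 0.087 0.   ]
scene basin 0.94 [207. 273.] [ 0.595 -0.132  0.006]
```

View pics/top0.png

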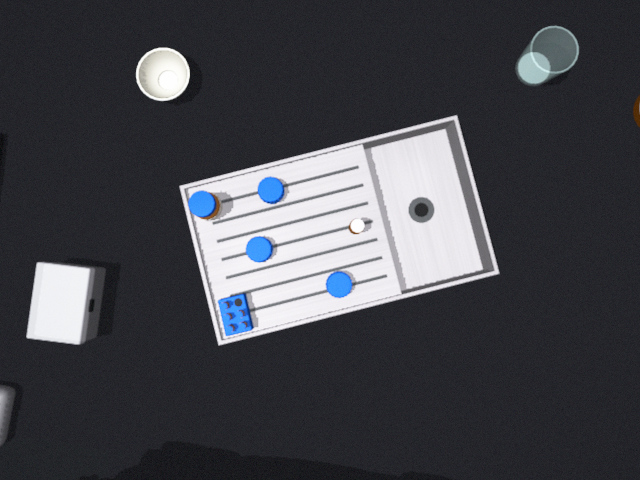

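View pics/scene0.png

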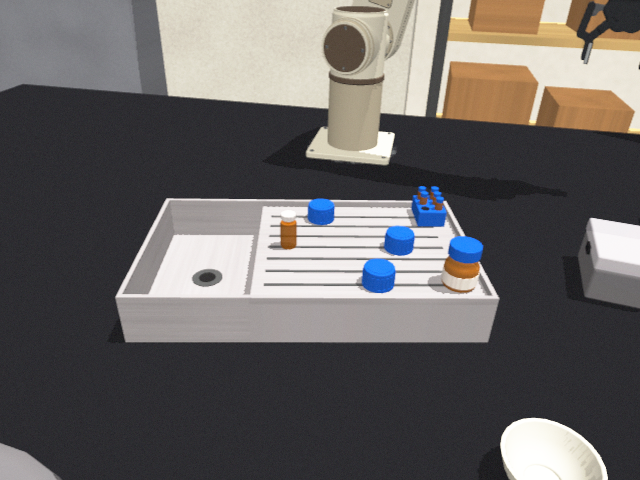

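The top view shows caps at about (339,284), (259,249) and (271,190). The vial is at (357,226), the jar at (204,205) and the rack at (236,314). The open edge faces right, with a yaw of about 14°. Next I refine the cap positions and compute the waypoints.

Run:
```python
from h import *
from scipy.spatial.transform import Rotation as Ro
bot.camera("top")
C=[]
for r in bot.silhouettes("top","cap_a")[:4]:
    (u,v),rad=cv2.minEnclosingCircle(np.argwhere(r["mask"])[:,::-1].astype(np.float32))
    C.append(px2w("top",(u,v),.081)[:2]);print(r["confidence"],u,v,rad,C[-1])
# station from outer rim corners (top z .07), pixels read from picture
P=np.array([px2w("top",p,.07)[:2] for p in((181,186),(457,117),(498,273),(219,344))]);print(P)
e=(P[1]-P[0]+P[2]-P[3]);yaw=np.arctan2(e[0],-e[1]);print("yaw",yaw)
xs=np.array([np.cos(yaw),np.sin(yaw)]);ys=np.array([-xs[1],xs[0]])
back=(P[0]+P[3])/2; O=back-.15*ys; print("O",O, (P[0]-P[3])@xs)
for n,c in zip("123",C): print(n,(c-O)@xs,(c-O)@ys)
for n,c in(("vial",(.573,-.02)),("jar",(.615,.22)),("rack",(.444,.177))): print(n,(c-O)@xs,(c-O)@ys)
o=bot.get_obs();print(o["eef_pos"],Ro.from_quat(o["tool_rot"]).as_matrix().round(3),o["grip_width"],o["clock"])
```

```text
0.71 337.7954406738281 283.94317626953125 13.241728782653809 [0.48734296 0.0167038 ]
0.65 270.18182373046875 189.63636779785156 13.674283027648926 [0.63697202 0.1192013 ]
0.61 258.6290283203125 249.18548583984375 14.010843276977539 [0.54406853 0.13896842]
[[ 0.64734591  0.26190228]
 [ 0.74750121 -0.17921667]
 [ 0.49861986 -0.23570842]
 [ 0.39669224  0.20512289]]
yaw 0.22524371748570945
O [0.55552067 0.08730163] 0.2570034194134268
1 -0.08222311953541485 -0.05358743048481183
2 0.08651846135046921 0.01290220622215834
3 0.00037661220381546794 0.052919438053622404
vial -0.006927368932104796 -0.10849506167771339
jar 0.08761424177151003 0.11606202203501688
rack -0.08867003645973998 0.11234002680567615
[0.11244322 0.48720111 0.25333274] [[-0.974  0.225  0.   ]
 [ 0.225  0.974  0.   ]
 [-0.     0.    -1.   ]] 0.0850467685548152 0.8
```

```bash
python3 -m inch '[363,-418,-53,0,0,-1.12,30, 363,-418,-53,0,0,-1.12,30, 363,-418,-53,0,0,-1.12,30, 363,-418,-53,0,0,-1.12,30, 363,-418,-53,0,0,-1.12,30, 363,-418,-53,0,0,-1.12,30, 363,-418,-53,0,0,-1.12,30, 363,-418,-53,0,0,-1.12,30]'
```

```text
clock: 1.47
eef_pos: [0.331, 0.235, 0.2217]
tool_rot: [0.578, 0.816, 0.001, 0.0]
ft_force: [1.6, 0.3, 0.6]
grip_width: 0.0257
grasp_force: 0.0
```

```bash
python3 -m inch '[140,-160,-22,0,0,-0.1,30, 140,-160,-22,0,0,-0.1,30, 140,-160,-22,0,0,-0.1,30, 140,-160,-22,0,0,-0.1,30, 140,-160,-22,0,0,-0.1,30, 140,-160,-22,0,0,-0.1,30, 140,-160,-22,0,0,-0.1,30, 140,-160,-22,0,0,-0.1,30]'
```

```text
clock: 2.13
eef_pos: [0.4696, 0.0765, 0.1993]
tool_rot: [0.616, 0.788, -0.0, -0.001]
ft_force: [-1.0, -0.3, -0.2]
grip_width: 0.0259
grasp_force: 0.0
```

```bash
python3 -m inch '[6,-7,-35,0,0,-0.02,30, 6,-7,-70,0,0,-0.02,30, 6,-7,-90,0,0,-0.02,30, 6,-7,-100,0,0,-0.02,30, 6,-7,-100,0,0,-0.02,30]'
python3 - <<'E'
from h import *
a=bot.camera("scene")[150:330,120:520]; cv2.imwrite("pics/s1.png",cv2.resize(a,None,fx=2,fy=2))
E
```

```text
clock: 2.55
eef_pos: [0.4727, 0.071, 0.0972]
tool_rot: [0.622, 0.783, -0.002, -0.002]
ft_force: [-0.7, 0.3, 0.2]
grip_width: 0.0258
grasp_force: 0.0
```

View pics/s1.png

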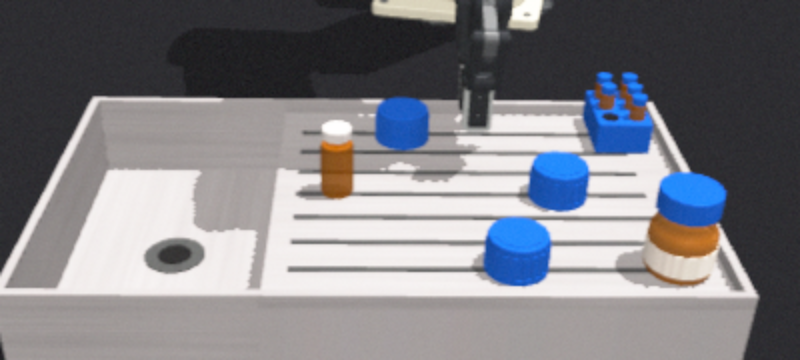

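```bash
python3 -m inch '[5,-14,-3,0,0,0,30, 8,-29,-4,0,0,0,30, 12,-46,-4,0,0,0,30, 17,-66,-4,0,0,0,30, 22,-87,-4,0,0,0,30, 27,-108,-4,0,0,0,30, 32,-129,-4,0,0,0,30, 37,-150,-4,0,0,0,30]' && python3 -m inch '[3,-14,0,0,0,0,30, 3,-14,0,0,0,0,30, 3,-14,0,0,0,0,30]'
python3 - <<'E'
from h import *
a=bot.camera("scene")[150:330,120:520]; cv2.imwrite("pics/s2.png",cv2.resize(a,None,fx=2,fy=2))
E
```

```text
clock: 3.27
eef_pos: [0.5142, -0.0803, 0.0977]
tool_rot: [0.623, 0.782, 0.001, 0.001]
ft_force: [1.1, 0.0, -1.1]
grip_width: 0.0256
grasp_force: 0.0
clock: 3.52
eef_pos: [0.5168, -0.094, 0.0971]
tool_rot: [0.624, 0.782, 0.001, 0.001]
ft_force: [-0.3, 0.7, -0.2]
grip_width: 0.0258
grasp_force: 0.0
```

View pics/s2.png

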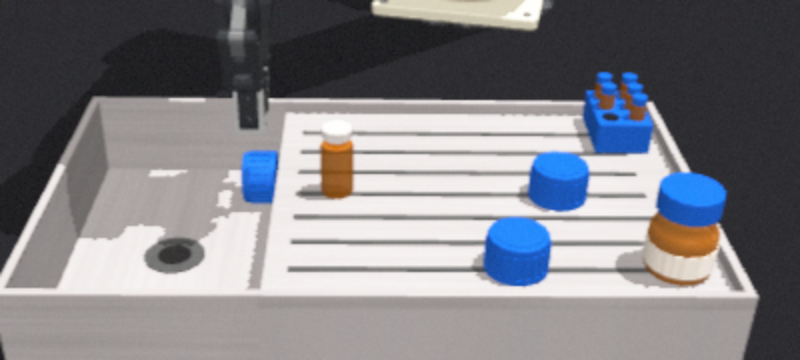

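Cap A is in the basin, lying on its side at crop (258,177). The vial did not move. Cap B is next.

```bash
python3 -m inch '[0,0,40,0,0,0,30, 0,0,80,0,0,0,30, 15,35,85,0,0,0,30, 30,70,85,0,0,0,30, 45,105,85,0,0,0,30, 60,140,85,0,0,0,30, 75,175,85,0,0,0,30, 90,210,85,0,0,0,30]' && python3 -m inch '[15,35,0,0,0,0,30, 20,48,0,0,0,0,30, 20,48,0,0,0,0,30, 20,48,0,0,0,0,30]'
```

```text
clock: 4.23
eef_pos: [0.6056, 0.1192, 0.1814]
tool_rot: [0.623, 0.782, 0.0, 0.0]
ft_force: [0.1, -0.6, 0.0]
grip_width: 0.0256
grasp_force: 0.0
clock: 4.57
eef_pos: [0.625, 0.166, 0.1804]
tool_rot: [0.622, 0.783, -0.0, -0.0]
ft_force: [0.4, -0.2, -0.5]
grip_width: 0.0259
grasp_force: 0.0
```

```bash
python3 -m inch '[1,0,-35,0,0,0,30, 1,0,-65,0,0,0,30, 1,0,-86,0,0,0,30, 1,0,-86,0,0,0,30, 1,0,-86,0,0,0,30]' && python3 -m inch '[2,-10,0,0,0,0,30, 5,-22,0,0,0,0,30, 8,-36,0,0,0,0,30, 12,-53,0,0,0,0,30, 17,-73,0,0,0,0,30, 21,-93,0,0,0,0,30, 26,-113,0,0,0,0,30, 30,-133,0,0,0,0,30]' && python3 -m inch '[5,-20,0,0,0,0,30, 9,-40,0,0,0,0,30, 14,-60,0,0,0,0,30, 18,-80,0,0,0,0,30, 20,-86,0,0,0,0,30, 20,-86,0,0,0,0,30, 20,-86,0,0,0,0,30]'
python3 - <<'E'
from h import *
a=bot.camera("scene")[150:330,120:520]; cv2.imwrite("pics/s3.png",cv2.resize(a,None,fx=2,fy=2))
E
```

```text
clock: 4.98
eef_pos: [0.6254, 0.1626, 0.0938]
tool_rot: [0.624, 0.781, -0.002, -0.001]
ft_force: [-0.4, 0.1, 0.5]
grip_width: 0.0257
grasp_force: 0.0
clock: 5.65
eef_pos: [0.6582, 0.0279, 0.0963]
tool_rot: [0.624, 0.781, 0.001, 0.001]
ft_force: [0.1, 0.8, 0.3]
grip_width: 0.0256
grasp_force: 0.2
clock: 6.23
eef_pos: [0.6771, -0.0561, 0.0952]
tool_rot: [0.624, 0.781, 0.0, 0.0]
ft_force: [-0.9, 1.0, -0.0]
grip_width: 0.0251
grasp_force: 0.0
```

View pics/s3.png

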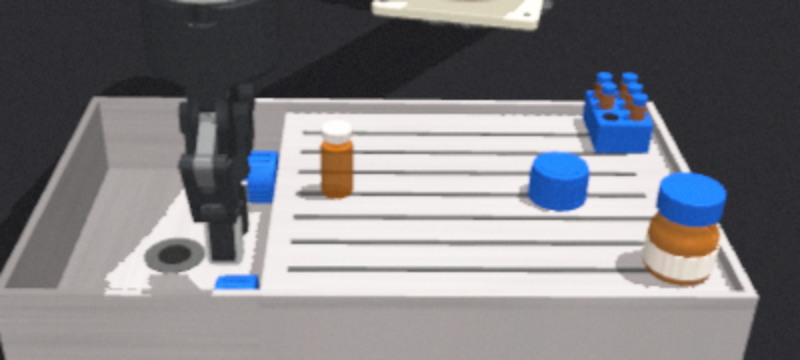

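Cap B is in the basin at crop (237,283). Cap C goes next, pushed on a 19° slant past the vial.

```bash
python3 -m inch '[0,0,40,0,0,0,30, 0,0,80,0,0,0,30, -20,30,85,0,0,0.1,30, -43,64,85,0,0,0.2,30, -66,98,85,0,0,0.3,30, -89,132,85,0,0,0.33,30, -112,166,85,0,0,0.33,30, -135,200,85,0,0,0.33,30]' && python3 -m inch '[-20,30,0,0,0,0,30, -23,35,0,0,0,0,30, -23,35,0,0,0,0,30, -23,35,0,0,0,0,30]'
```

```text
clock: 6.95
eef_pos: [0.5399, 0.1473, 0.1799]
tool_rot: [0.486, 0.874, 0.0, 0.0]
ft_force: [1.2, 1.5, 0.5]
grip_width: 0.0256
grasp_force: 0.0
clock: 7.28
eef_pos: [0.5188, 0.1806, 0.18]
tool_rot: [0.486, 0.874, 0.0, 0.0]
ft_force: [0.6, -0.7, 0.5]
grip_width: 0.0263
grasp_force: 0.0
```

```bash
python3 -m inch '[0,-1,-35,0,0,0,30, 0,-1,-65,0,0,0,30, 0,-1,-86,0,0,0,30, 0,-1,-86,0,0,0,30, 0,-1,-86,0,0,0,30]' && python3 -m inch '[5,-8,0,0,0,0,30, 11,-17,0,0,0,0,30, 19,-30,0,0,0,0,30, 29,-47,0,0,0,0,30, 40,-64,0,0,0,0,30, 50,-81,0,0,0,0,30, 61,-98,0,0,0,0,30, 71,-115,0,0,0,0,30]'
python3 - <<'E'
from h import *
a=bot.camera("scene")[150:330,120:520]; cv2.imwrite("pics/s4.png",cv2.resize(a,None,fx=2,fy=2))
E
```

```text
clock: 7.7
eef_pos: [0.5188, 0.1772, 0.0925]
tool_rot: [0.488, 0.873, -0.001, -0.001]
ft_force: [0.3, 0.2, 1.0]
grip_width: 0.0256
grasp_force: 0.0
clock: 8.37
eef_pos: [0.5925, 0.0616, 0.0957]
tool_rot: [0.487, 0.873, 0.001, 0.002]
ft_force: [0.6, 0.4, 0.5]
grip_width: 0.0255
grasp_force: 0.0
```

View pics/s4.png

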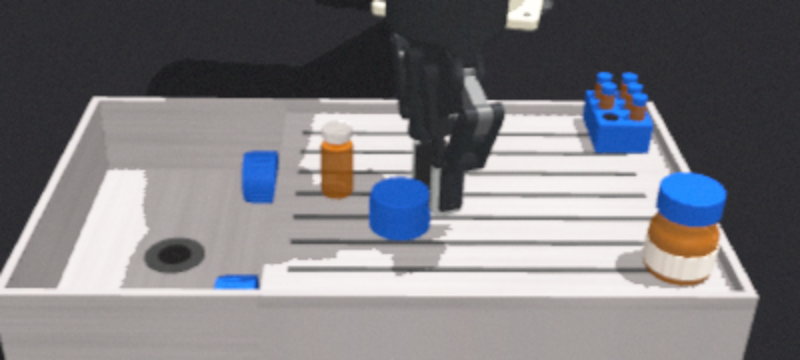

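Cap C sits in the cradle at crop (400,208) and is clear of the vial, so I continue.

```bash
python3 -m inch '[10,-17,0,0,0,0,30, 20,-34,0,0,0,0,30, 30,-51,0,0,0,0,30, 40,-68,0,0,0,0,30, 50,-85,0,0,0,0,30, 60,-102,0,0,0,0,30, 70,-119,0,0,0,0,30, 73,-124,0,0,0,0,30]' && python3 -m inch '[0,0,0,0,0,0,30, 0,0,0,0,0,0,30, 0,0,40,0,0,0,30, 0,0,80,0,0,0,30, 0,0,120,0,0,0,30, -35,0,140,0,0,0,30, -70,0,140,0,0,0,30, -100,0,140,0,0,0,30]' && python3 -m inch '[-40,0,0,0,0,0,30, -80,0,0,0,0,0,30, -120,0,0,0,0,0,30, -160,0,0,0,0,0,30, -160,0,0,0,0,0,30, -160,0,0,0,0,0,30]'
python3 - <<'E'
from h import *
a=bot.camera("scene")[150:330,120:520]; t=bot.camera("top")[90:370,150:530]
cv2.imwrite("pics/s5.png",np.vstack([cv2.resize(a,(600,270)),cv2.resize(t,(600,330))[:, :]]))
E
```

```text
clock: 9.08
eef_pos: [0.6654, -0.0644, 0.0955]
tool_rot: [0.488, 0.873, 0.0, 0.002]
ft_force: [-0.6, 0.6, -0.1]
grip_width: 0.0257
grasp_force: 0.0
clock: 9.75
eef_pos: [0.5623, -0.0591, 0.236]
tool_rot: [0.486, 0.874, 0.001, 0.002]
ft_force: [-0.6, -0.7, -0.3]
grip_width: 0.0255
grasp_force: 0.0
clock: 10.25
eef_pos: [0.4, -0.0593, 0.2338]
tool_rot: [0.486, 0.874, 0.0, -0.0]
ft_force: [0.9, 0.1, 0.5]
grip_width: 0.0259
grasp_force: 0.0
```

View pics/s5.png

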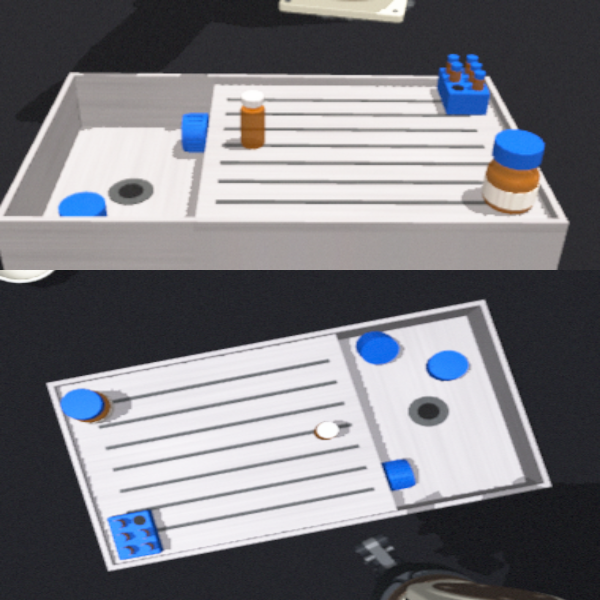

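All three caps are in the basin: in the stacked picture's lower view they are at (378,348), (447,365) and (399,475). The jar, vial and rack have not moved.

```bash
python3 -c "from workcell import bot; print(bot.job_done())"
```

```text
the job is handed in; nothing more can be done
None
```

I pushed all three caps over the open edge into the basin and handed the job in at about 10 s; in the last pictures the jar, vial and rack were still standing where they were.

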